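Kit the camera-head parts into the colour-coded caddy

TASK

Kit the parts for the next camera head into the caddy: the lens barrel with the blue glass goes in the white pocket, the bare silver heat sink in the yellow pocket, the brass bushing in the green pocket and the motor in the red pocket, each standing upright and flat on the floor of its pocket. The lens barrel with the amber glass and the black heat sink belong to another model: leave them standing where they are.

Things in the scene. Friction and masses are not known exactly. Their poses are not given: they have to be found in the camera images.
- lens_blue: Lens barrel to be kitted: black cylinder 42 mm in diameter and 46 mm tall with a silver band at 33 to 38 mm height and a round blue glass face on top. Origin: centre of its underside, z up. Starts upright on the table at any yaw, at least 80 mm (centre to centre) from any other upright thing. 
- sink_silver: Heat sink to be kitted: bare silver aluminium square block 40 x 40 mm, 38 mm tall, with a 10 mm thick base and five upright 4 mm fins running along its x; it may be gripped across either pair of sides. Origin: centre of its underside, z up. Starts upright on the table at any yaw, at least 80 mm (centre to centre) from any other upright thing. 
- bushing: Brass bushing to be kitted: stepped brass cylinder, 34 mm in diameter up to 30 mm height, then 26 mm in diameter up to 42 mm, with a black dot on top. Grip it by the wide part. Origin: centre of its underside, z up. Starts upright on the table at any yaw, at least 80 mm (centre to centre) from any other upright thing. 
- motor: Small motor to be kitted: square body 42 x 42 mm, 36 mm tall, black between two silver end plates, with a 6 mm shaft standing up from its middle to 56 mm height. Sides along its x and y. Origin: centre of its underside, z up. Starts upright on the table at any yaw, at least 80 mm (centre to centre) from any other upright thing. 
- lens_amber: Look-alike, to be left: black cylinder 42 mm in diameter and 46 mm tall with a silver band at 33 to 38 mm height and a round amber glass face on top. Origin: centre of its underside, z up. Starts upright on the table at any yaw, at least 80 mm (centre to centre) from any other upright thing. 
- sink_black: Look-alike, to be left: black square block 40 x 40 mm, 38 mm tall, with a 10 mm thick base and five upright 4 mm fins running along its x; it may be gripped across either pair of sides. Origin: centre of its underside, z up. Starts upright on the table at any yaw, at least 80 mm (centre to centre) from any other upright thing. 
- pocket_white: White pocket: fixed open tray of white plastic, one of four in a two by two block (centres 98 mm apart) on a black caddy plate, at any of the four places; 78 x 78 mm outside, 72 x 72 mm inside, floor 3 mm thick, walls 3 mm thick, rim 14 mm above its underside. Origin: centre of its underside, 4 mm above the table; x and y along its sides, z up.
- pocket_yellow: Yellow pocket: fixed open tray of yellow plastic, one of four in a two by two block (centres 98 mm apart) on a black caddy plate, at any of the four places; 78 x 78 mm outside, 72 x 72 mm inside, floor 3 mm thick, walls 3 mm thick, rim 14 mm above its underside. Origin: centre of its underside, 4 mm above the table; x and y along its sides, z up.
- pocket_green: Green pocket: fixed open tray of green plastic, one of four in a two by two block (centres 98 mm apart) on a black caddy plate, at any of the four places; 78 x 78 mm outside, 72 x 72 mm inside, floor 3 mm thick, walls 3 mm thick, rim 14 mm above its underside. Origin: centre of its underside, 4 mm above the table; x and y along its sides, z up.
- pocket_red: Red pocket: fixed open tray of red plastic, one of four in a two by two block (centres 98 mm apart) on a black caddy plate, at any of the four places; 78 x 78 mm outside, 72 x 72 mm inside, floor 3 mm thick, walls 3 mm thick, rim 14 mm above its underside. Origin: centre of its underside, 4 mm above the table; x and y along its sides, z up.
There are look-alikes about, which are no part of the job. Leave any purple look-alike of the sink_black alone. There is more than one size of the bushing; the one meant has the size given above.

How it is judged (in metres and radians):
At the end, for the whole second after the job is handed in: Each of the four parts on the floor of its own pocket (underside at most 6 mm above the pocket's), centre within 21 mm of the pocket's along each side, upright within 0.12 rad, at rest; amber lens and black heat sink upright and within 30 mm of their starts (x of lens_blue in the frame of pocket_white between -0.021 and 0.021 m and y of lens_blue in the frame of pocket_white between -0.021 and 0.021 m and z of lens_blue in the frame of pocket_white between 0 and 0.006 m and angle between each of lens_blue, sink_silver, bushing, motor, lens_amber, sink_black's own z axis and vertical below 0.12 rad and linear speed of each of lens_blue, sink_silver, bushing, motor below 0.02 m/s and x of sink_silver in the frame of pocket_yellow between -0.021 and 0.021 m and y of sink_silver in the frame of pocket_yellow between -0.021 and 0.021 m and z of sink_silver in the frame of pocket_yellow between 0 and 0.006 m and x of bushing in the frame of pocket_green between -0.021 and 0.021 m and y of bushing in the frame of pocket_green between -0.021 and 0.021 m and z of bushing in the frame of pocket_green between 0 and 0.006 m and x of motor in the frame of pocket_red between -0.021 and 0.021 m and y of motor in the frame of pocket_red between -0.021 and 0.021 m and z of motor in the frame of pocket_red between 0 and 0.006 m and distance of each of lens_amber, sink_black from where it was at the start of the episode below 0.03 m); the robot touches nothing.
It fails at once if the amber lens barrel is moved by more than 30 mm or tipped over (distance of lens_amber from where it was at the start of the episode above 0.03 m or angle between lens_amber's own z axis and vertical above 0.5 rad).
It fails at once if the black heat sink is moved by more than 30 mm or tipped over (distance of sink_black from where it was at the start of the episode above 0.03 m or angle between sink_black's own z axis and vertical above 0.5 rad).
It also fails if it takes over 112 s, if anything falls off the work surface, if the arm or the gripper's body presses on something with over 40 N, if the wrist force passes 120 N, or if a joint passes its speed limit or range.

ROBOT

A 6-joint arm with a two-finger parallel gripper is mounted at the origin on the work surface. World frame = base frame: x ahead of the robot, y to its left, z up, the work surface at z = 0. Lengths are in mm, angles in rad, forces in N, time in s.
With the tool pointing down it reaches from about 275 to 750 mm from the base axis. Payload 10.2 kg.
Tool frame: the origin (TCP) lies at the very end of the fingers, on their centre line; the grasp point (between the pads) lies 19 mm behind it; z points along the fingers, y is the line along which they close (so a half turn about z gives the same grasp; the last joint's range is limited). The gripper opens to 85 mm and grips with 20 to 120 N. Pads are 22 mm wide; open, the fingers measure 114 mm over their backs; the gripper's body (76 mm by 85 mm) begins 54 mm behind the grasp point. The pads swing forward as they close: fully open they stand 13 mm farther back than shut.
Start: joints at [-0.223, 0.313, 1.498, -0, 1.331, -0.223], TCP at [525.006, -0.013, 231.294] pointing down, gripper open.
Joint ranges: [-2.94, 2.94], [-0.97, 2.17], [0.19, 2.56], [-1.23, 4.37], [0.02, 3.11], [-2.88, 2.88]. Speed limits (rad/s): [2.39, 2.39, 3.01, 3.14, 3.14, 3.14].

INTERFACE

Orientations are given as a unit quaternion [w, x, y, z].
In Python, from rig import * gives the robot as it stands. The module is installed in compiled form; this text tells all that it offers.
- The arm moves only by the shell command python3 -m crank 'ROWS' [FORCE]. ROWS is JSON, a list that holds one entry, the list of rows, each a list of 7 numbers: the shift along the tool's x, y, z in units of 25 mm (1.0 is 25 mm), then the turn, a rotation vector about the tool's x, y, z in units of 8 degrees (1.0 is 8 degrees), then the finger opening in mm, from 0 to 85.4. A call has exactly 8 rows; each row shifts and turns the commanded pose from where the row before left it, along the tool's axes as they then stand; what a row does not reach is not made up. A row lasts 1/10 s, in which the tool goes at most 50 mm and 8.59 degrees, less where a joint would pass 70% of its speed; a pose out of reach is approached as far as the arm can. A call is refused whole if a number of a shift passes 1 or a number of a turn 1, either way. A call with a gripper value outside its range is refused whole. The fingers move at their own pace and stop on an object; FORCE is the grip in N (left out, the last holds). Time passes only in rows, so rows that do not move let the fingers close, or fill a call up. It gives the time, the measured TCP pose, the force, the opening and the grip force at its end, in the units of the state.
- sense(): the state, without advancing time (a new reading comes with each control period).
- capture(name): name is "scene" or "side" or "wrist"; returns the picture (384x512x3 uint8, blue, green, red); there is no depth.
- camera_model(name): a dict with "fx", "fy", "cx", "cy" (pixels), "world_from_camera" (4x4, takes a point from camera to world coordinates); the wrist camera has in their place "T_tool_cam" (4x4, takes a point from camera to tool coordinates, whose origin is the TCP and whose axes are the flange's). Camera axes: x right, y up, looking along -z (the intrinsics and any distortion apply to the point x, -y, -z); pixel columns grow to the right and rows downward; lengths in mm; the calibration is good to about 2 mm. A picture is of the moment at which its call begins: read the wrist's pose just before it. camera_model takes no time and is no camera call.
- finish_job(): hands the job in; it is judged then, once.
The state is a dict: "time_s": time; "joints": joint angles; "dq": joint speeds; "tau": joint torques, N m; "eef_pos": TCP position; "ee_rot": TCP orientation; "force": force on the tool from outside, world axes, zero at the start; "wrist_torque": the same for the moment, N m; "grip_width": opening from 0.0 (shut) to 1.0 (fully open); "grip_force": force on a finger pad.
Only numpy, scipy, OpenCV 4.12 (cv2) and the standard library are available. Lean on these libraries where they do the work, as an engineer would, in place of code of your own. Each camera call takes 0.05 s, during which the arm holds its last target. There are 200 camera calls.

## Working session

There is one attempt and no reset: what is moved stays moved. The work goes in short steps, Python scripts to look and compute and a shell command to move; the robot and the scene stay as the last step left them, time stands still between calls to the robot, and variables do not carry over. Pictures are saved under pics/ and viewed, at most 14 in all, crops included, and the job is handed in when it is done.

```bash
mkdir -p pics; python3 - <<'E'
from rig import *
import cv2,numpy as np
s=sense();print({k:s[k] for k in('time_s','eef_pos','ee_rot','grip_width','force')})
ims=[]
for n in('scene','side','wrist'):
    im=capture(n);cv2.imwrite(f'pics/{n}0.png',im);ims.append(im)
    m=camera_model(n);print(n,{k:(np.round(v,3).tolist() if hasattr(v,'__len__') else v) for k,v in m.items()})
E
```

```text
{'time_s': 0.0, 'eef_pos': array([5.24737870e+02, 3.93347225e-02, 2.30730695e+02]), 'ee_rot': array([-5.39924782e-04,  7.07098356e-01,  7.07114910e-01, -3.55994422e-04]), 'grip_width': 0.9976188940057453, 'force': array([0.25965816, 0.37528563, 0.05810676])}
scene {'fx': 451.8737122676687, 'fy': 451.8737122676687, 'cx': 257.2704974871302, 'cy': 193.71510743582334, 'world_from_camera': [[0.073, -0.722, 0.688, 1379.673], [0.997, 0.043, -0.061, -143.325], [0.015, 0.691, 0.723, 902.025], [0.0, 0.0, 0.0, 1.0]]}
side {'fx': 378.83001066263546, 'fy': 378.83001066263546, 'cx': 255.256656487901, 'cy': 197.6881825659857, 'world_from_camera': [[0.728, 0.383, -0.568, 54.711], [-0.685, 0.387, -0.617, -604.415], [-0.016, 0.839, 0.545, 497.97], [0.0, 0.0, 0.0, 1.0]]}
wrist {'fx': 303.6736676167739, 'fy': 303.6736676167739, 'cx': 256.39647936003144, 'cy': 193.16104742237968, 'T_tool_cam': [[-0.0, 0.96, 0.28, 70.629], [1.0, 0.0, -0.0, 0.625], [-0.0, 0.28, -0.96, -142.082], [0.0, 0.0, 0.0, 1.0]]}
```

View pics/scene0.png

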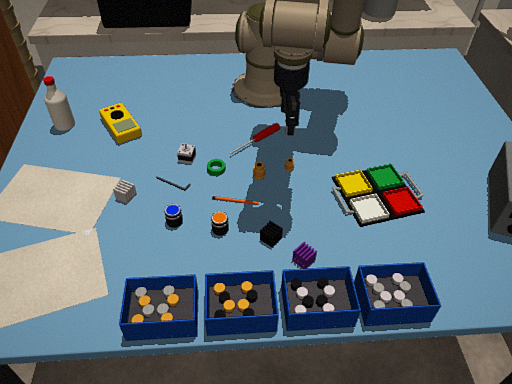

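View pics/side0.png

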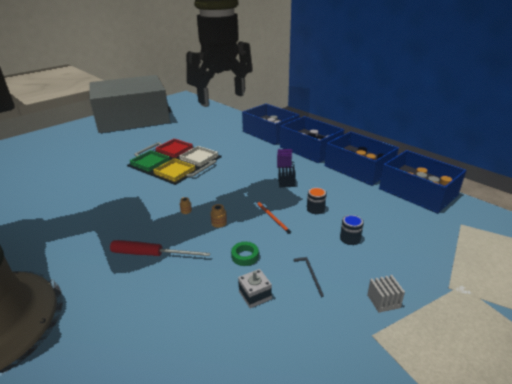

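The scene view shows the blue lens at (173,214), amber lens (219,221), silver sink (124,191), motor (186,152), black sink (271,233), purple look-alike (305,254). There are two bushings, (259,171) and (290,165). The pockets are yellow (353,183), green (385,177), white (370,208) and red (402,202). Next: triangulate by colour masks across both views and enlarge the bushings.

```bash
cat > h.py <<'E'
import numpy as np,cv2
from rig import *
from scipy.spatial.transform import Rotation as R
def T(n,s=None):
    m=camera_model(n)
    if n!='wrist': return m,np.array(m['world_from_camera'])
    W=np.eye(4);q=np.array(s['ee_rot']);W[:3,:3]=R.from_quat(np.r_[q[1:],q[0]]).as_matrix();W[:3,3]=s['eef_pos']
    return m,W@np.array(m['T_tool_cam'])
def ray(c,uv):
    m,W=c;d=np.array([(uv[0]-m['cx'])/m['fx'],-(uv[1]-m['cy'])/m['fy'],-1.])
    d=W[:3,:3]@d;return W[:3,3],d/np.linalg.norm(d)
def plane(c,uv,z): o,d=ray(c,uv);return o+d*(z-o[2])/d[2]
def tri(*cu):
    A=np.zeros((3,3));b=np.zeros(3)
    for c,uv in cu:
        o,d=ray(c,uv);P=np.eye(3)-np.outer(d,d);A+=P;b+=P@o
    p=np.linalg.solve(A,b);o,d=ray(*cu[0]);return p,np.linalg.norm(np.cross(p-o,d))
def proj(c,p):
    m,W=c;q=np.linalg.inv(W)@np.r_[p,1];return np.array([m['cx']-m['fx']*q[0]/q[2],m['cy']+m['fy']*q[1]/q[2]])
def blobs(im,lo,hi,amin=15):
    hsv=cv2.cvtColor(im,cv2.COLOR_BGR2HSV);k=cv2.inRange(hsv,lo,hi)
    n,l,st,ce=cv2.connectedComponentsWithStats(k)
    return [(np.round(ce[i],1).tolist(),st[i].tolist()) for i in range(1,n) if st[i][4]>=amin],l
C=dict(blue=((115,180,130),(130,255,255)),brass=((10,110,60),(22,255,255)),yel=((24,150,100),(32,255,255)),
 green=((55,120,50),(75,255,255)),red=((174,150,80),(179,255,255)),red0=((0,190,80),(4,255,255)),white=((0,0,185),(179,40,255)))
E
python3 - <<'E'
from h import *
for n in('scene','side','wrist'):
    im=cv2.imread(f'pics/{n}0.png');print(n)
    for k,(lo,hi) in C.items(): print(' ',k,blobs(im,lo,hi,20)[0][:14])
a=cv2.imread('pics/scene0.png')[130:270,95:325];b=cv2.imread('pics/side0.png')[130:320,120:420]
cv2.imwrite('pics/c1.png',np.vstack([cv2.resize(x,(800,300) if 0 else None,fx=f,fy=f,interpolation=cv2.INTER_CUBIC)[:300,:460] for x,f in((a,2),(b,1.533))]))
E
```

```text
scene
  blue [([172.2, 209.9], [166, 206, 13, 8, 30])]
  brass [([1.7, 6.8], [0, 1, 6, 12, 30]), ([22.0, 61.7], [1, 13, 37, 90, 756]), ([10.1, 76.9], [0, 44, 26, 71, 210]), ([9.4, 99.0], [0, 72, 23, 53, 215]), ([7.7, 117.7], [0, 97, 18, 41, 163]), ([111.5, 131.9], [105, 123, 13, 19, 27]), ([1.6, 156.8], [0, 149, 6, 16, 46]), ([289.1, 164.7], [285, 158, 9, 13, 83]), ([258.8, 170.9], [253, 162, 12, 18, 157]), ([230.2, 199.1], [215, 197, 30, 6, 48]), ([219.1, 216.8], [213, 212, 13, 11, 113]), ([246.2, 286.3], [241, 281, 12, 12, 109]), ([218.7, 287.7], [213, 283, 12, 12, 103]), ([144.0, 300.3], [138, 295, 13, 13, 109])]
  yel [([117.6, 118.3], [99, 103, 40, 38, 425]), ([353.4, 182.9], [336, 170, 36, 27, 482])]
  green [([215.5, 166.7], [207, 159, 18, 17, 194]), ([384.8, 176.5], [367, 164, 37, 26, 566])]
  red []
  red0 [([47.6, 80.2], [43, 77, 10, 9, 55]), ([266.0, 132.1], [253, 124, 27, 18, 169]), ([401.5, 200.8], [383, 187, 39, 28, 585])]
  white [([186.1, 148.9], [179, 144, 15, 10, 59]), ([368.5, 208.1], [351, 198, 36, 22, 461]), ([85.3, 231.9], [77, 228, 16, 9, 64]), ([397.6, 277.0],
[... 626 characters left out ...]
yel [([173.9, 169.1], [154, 159, 41, 22, 413])]
  green [([148.8, 160.5], [131, 151, 38, 21, 445]), ([244.4, 253.0], [232, 242, 26, 23, 416])]
  red [([133.9, 248.2], [111, 242, 47, 13, 425])]
  red0 [([173.9, 147.5], [163, 142, 23, 11, 136])]
  white [([198.8, 155.5], [188, 151, 23, 11, 144])]
wrist
  blue []
  brass [([170.4, 139.2], [157, 128, 26, 22, 325]), ([195.1, 211.6], [180, 197, 30, 32, 625]), ([272.6, 255.0], [261, 217, 24, 80, 319]), ([347.3, 306.6], [336, 295, 25, 23, 401])]
  yel [([232.7, 5.9], [205, 0, 77, 19, 784]), ([168.7, 130.9], [163, 129, 13, 5, 37])]
  green [([178.1, 295.6], [158, 275, 39, 39, 669])]
  red []
  red0 [([42.3, 181.7], [9, 149, 70, 68, 1227])]
  white []
```

View pics/c1.png

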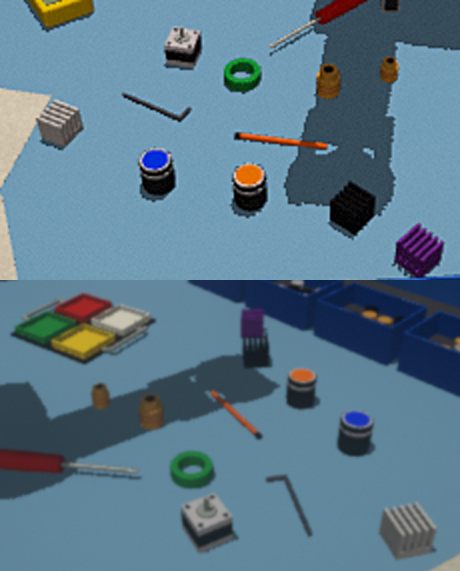

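View pics/wrist0.png

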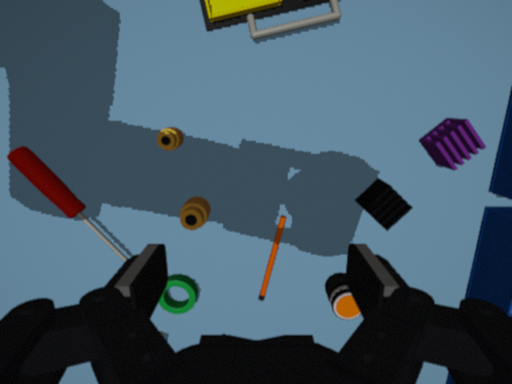

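In the crops, the candidates are as follows.
- **Bushings:** scene (259,171) / side (218,217) is clearly the bigger; scene (289,165) / side (185,206) is the smaller. Both are sized below.
- **Sinks:** silver at scene (124,191), black (271,233), purple (305,254).
- **Lenses:** blue glass (172,210), amber (219,217).

```bash
python3 - <<'E'
from h import *
a,b=T('scene'),T('side')
ia=cv2.imread('pics/scene0.png');ib=cv2.imread('pics/side0.png')
f=lambda im,box,lo,hi:[(s,) for s in blobs(im,lo,hi,20)[0] if box[0]<s[0][0]<box[1] and box[2]<s[0][1]<box[3]]
pr={'blue':((172.3,210),(352.5,220.2)),'amber':((219.1,216.8),(316.5,191.9)),'bushL':((258.8,170.9),(218,217)),'bushS':((289.1,164.7),(185,206.3)),
'yel':((353.4,182.9),(173.9,169.1)),'green':((384.8,176.5),(148.8,160.5)),'red':((401.5,200.8),(173.9,147.5)),'white':((368.5,208.1),(198.8,155.5)),'motor':((186.1,148.9),(254.5,281))}
for k,(u,v) in pr.items(): print(k,*[np.round(x,1) for x in tri((a,u),(b,v))])
for n,c,p,w,h in(('bushL',a,(258.8,170.9),12,18),('bushL',b,(218,217),13,20),('bushS',a,(289.1,164.7),9,13),('bushS',b,(185,206.3),9,13)):
    o,d=ray(c,p);q=plane(c,p,20);print(n,'width mm',round(w*np.linalg.norm(q-o)/c[0]['fx'],1))
# gray things
for n,im,c,box in(('sink',ia,a,(105,145,170,210)),('sink',ib,b,(360,412,265,315)),('motor',ia,a,(170,205,135,170)),('motor',ib,b,(230,280,262,310))):
    x0,x1,y0,y1=box;hs=cv2.cvtColor(im,cv2.COLOR_BGR2HSV)[y0:y1,x0:x1]
    k=((hs[...,1]<60)&(hs[...,2]>70)).astype(np.uint8)
    nn,l,st,ce=cv2.connectedComponentsWithStats(k);i=1+np.argmax(st[1:,4]);print(n,st[i]+np.array([x0,y0,0,0,0]),ce[i]+[x0,y0],'plane30',plane(c,ce[i]+[x0,y0],30)[:2].round(1))
E
```

```text
blue [ 607.9 -289.2   45.9] 0.4
amber [ 638.8 -172.1   46.8] 0.0
bushL [446.9 -58.   16.6] 0.2
bushS [422.1  32.2  12.9] 0.3
yel [504.4 204.3  10.7] 0.2
green [483.1 300.1   9.5] 0.0
red [579.5 319.9  10.3] 0.2
white [600.7 223.6  10.5] 0.0
motor [ 361.1 -265.2   35. ] 0.5
bushL width mm 34.1
bushL width mm 28.2
bushS width mm 26.1
bushS width mm 20.6
sink [105 175  32  32 608] [118.16118421 188.88486842] plane30 [ 509.1 -440.9]
sink [ 368  275   37   38 1032] [385.60755814 293.25581395] plane30 [ 498.3 -430.3]
motor [177 143  18  14 171] [185.4502924  149.50877193] plane30 [ 357.5 -267.3]
motor [238 269  34  28 590] [254.38474576 282.04576271] plane30 [ 362.7 -263.8]
```

The bushing at scene (259,171) / side (218,217) measures about 34 mm across in the scene view. The one at (289,165) measures about 26 mm, so the first is the one meant. Its bushing is at (447,-58). Moving there.

```bash
python3 - <<'E'
from h import *
w=T('wrist',sense())
print(plane(w,(191,219),42),plane(w,(346,305),46), proj(w,[525,0,231]))
E
python3 -m crank '[[[-0.4,-0.52,0.85,0,0,0,85],[-0.4,-0.52,0.85,0,0,0,85],[-0.4,-0.52,0.85,0,0,0,85],[-0.4,-0.52,0.85,0,0,0,85],[-0.4,-0.52,0.85,0,0,0,85],[-0.4,-0.52,0.85,0,0,0,85],[0,0,0,0,0,0,85],[0,0,0,0,0,0,85]]]' 40
```

```text
[449.22340196 -57.25313211  42.        ] [ 637.94106239 -171.11843902   46.        ] [255.45681731 247.71673147]
time_s: 0.95
eef_pos: [447.5, -60.0, 104.3]
ee_rot: [0.0, 0.707, 0.707, 0.0]
force: [0.7, -0.3, 0.5]
grip_width: 0.995
grip_force: 0.0
```

```bash
python3 -m crank '[[[0.1,0.03,0.98,0,0,0,85],[0,0,0.98,0,0,0,85],[0,0,0.98,0,0,0,85],[0,0,0.95,0,0,0,85],[0,0,0,0,0,0,85],[0,0,0,0,0,0,28],[0,0,0,0,0,0,28],[0,0,0,0,0,0,28]]]' 40; python3 -m crank '[[[0,0,0,0,0,0,28],[0,0,0,0,0,0,28],[0,0,0,0,0,0,28],[0,0,-0.2,0,0,0,28],[0,0,-0.8,0,0,0,28],[0,0,-0.9,0,0,0,28],[0,0,-0.9,0,0,0,28],[0,0,-0.9,0,0,0,28]]]'
```

```text
time_s: 1.75
eef_pos: [448.6, -57.7, 7.7]
ee_rot: [0.001, 0.707, 0.707, 0.0]
force: [0.3, 0.2, 1.1]
grip_width: 0.51
grip_force: 0.0
time_s: 2.55
eef_pos: [447.6, -57.5, 100.4]
ee_rot: [0.0, 0.707, 0.707, 0.0]
force: [-0.1, -0.4, -1.3]
grip_width: 0.385
grip_force: 40.0
```

```bash
python3 -m crank '[[[1,0.1,0,0,0,0,28],[1,0.1,0,0,0,0,28],[1,0.1,0,0,0,0,28],[1,0.1,0,0,0,0,28],[1,0.1,0,0,0,0,28],[1,0.1,0,0,0,0,28],[1,0.1,0,0,0,0,28],[1,0.1,0,0,0,0,28]]]'; python3 -m crank '[[[1,0.1,0,0,0,0,28],[1,0.1,0,0,0,0,28],[1,0.1,0,0,0,0,28],[1,0.1,0,0,0,0,28],[1,0.1,0,0,0,0,28],[1,0.1,0,0,0,0,28],[0.3,0,0,0,0,-0.7,28],[0,0,0,0,0,-0.7,28]]]'
```

```text
time_s: 3.35
eef_pos: [467.6, 143.5, 99.4]
ee_rot: [0.0, 0.707, 0.707, 0.0]
force: [0.2, -0.1, -1.4]
grip_width: 0.381
grip_force: 40.0
time_s: 4.15
eef_pos: [482.3, 301.1, 99.2]
ee_rot: [-0.0, 0.633, 0.774, -0.0]
force: [0.0, -0.9, -1.5]
grip_width: 0.383
grip_force: 40.1
```

```bash
python3 - <<'E'
from h import *
s=sense();w=T('wrist',s);im=capture('wrist');cv2.imwrite('pics/w1.png',im)
a,b=T('scene'),T('side');ia=capture('scene');ib=capture('side');cv2.imwrite('pics/s1.png',ia)
print(s['eef_pos'],R.from_quat(np.r_[s['ee_rot'][1:],s['ee_rot'][0]]).as_matrix().round(3)[:,0])
for k in('yel','red0','green','white'):
    print(k,[(x,plane(w,x[0],9).round(1)) for x in blobs(im,*C[k],150)[0]])
E
```

```text
[482.34323887 301.11573028  99.19110661] [-0.2   0.98  0.  ]
yel [(([259.3, 319.3], [219, 283, 85, 56, 2462]), array([508.7, 187.6,   9. ]))]
red0 [(([382.2, 195.9], [332, 148, 110, 100, 9410]), array([581.3, 321.7,   9. ]))]
green [(([258.2, 186.4], [205, 149, 106, 90, 7650]), array([482.6, 309.6,   9. ]))]
white [(([398.6, 276.0], [376, 269, 44, 22, 490]), array([617.9, 255.2,   9. ]))]
```

View pics/w1.png

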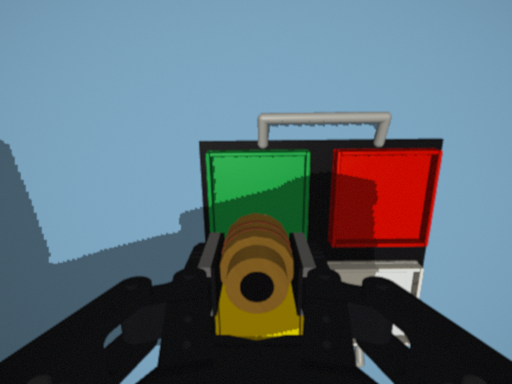

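Wrist view: the bushing is held upright at (257,270) over the green pocket. Green spans cols 205–311, red is centred at (382,196), and the caddy sides are square to the image. Lowering and releasing with a small opening.

```bash
python3 -m crank '[[[0,0,0.9,0,0,0,28],[0,0,0.9,0,0,0,28],[0,0,0.9,0,0,0,28],[0,0,0.4,0,0,0,28],[0,0,0.25,0,0,0,28],[0,0,0,0,0,0,28],[0,0,0,0,0,0,40],[0,0,0,0,0,0,40]]]'; python3 -m crank '[[[0,0,0,0,0,0,40],[0,0,-0.3,0,0,0,40],[0,0,-0.8,0,0,0,45],[0,0,-0.9,0,0,0,85],[0,0,-0.9,0,0,0,85],[0,0,-1,0,0,0,85],[-1,0,0,0,0,0.7,85],[-1,0,0,0,0,0.7,85]]]'
```

```text
time_s: 5.1
eef_pos: [483.3, 300.2, 16.2]
ee_rot: [0.0, 0.635, 0.773, 0.001]
force: [-0.5, -0.1, -0.9]
grip_width: 0.467
grip_force: 0.0
time_s: 5.9
eef_pos: [490.5, 250.4, 114.3]
ee_rot: [0.001, 0.708, 0.706, 0.001]
force: [0.2, -0.1, -1.2]
grip_width: 0.992
grip_force: 0.0
```

```bash
python3 -m crank '[[[-1,-0.25,-0.2,0,0,0,85],[-1,-0.25,-0.2,0,0,0,85],[-1,-0.25,-0.2,0,0,0,85],[-1,-0.25,-0.2,0,0,0,85],[-1,-0.25,-0.2,0,0,0,85],[-1,-0.25,-0.2,0,0,0,85],[-1,-0.25,-0.2,0,0,0,85],[-1,-0.25,-0.2,0,0,0,85]]]'; python3 -m crank '[[[-1,-0.25,0,0,0,0,85],[-1,-0.25,0,0,0,0,85],[-1,-0.25,0,0,0,0,85],[-1,-0.25,0,0,0,0,85],[-1,-0.25,0,0,0,0,85],[-1,-0.25,0,0,0,0,85],[-1,-0.25,0,0,0,0,85],[-1,-0.25,0,0,0,0,85]]]';  python3 -m crank '[[[-1,-0.4,0,0,0,0,85],[-1,-0.4,0,0,0,0,85],[-1,-0.4,0,0,0,0,85],[0,0,0,0,0,0,85],[0,0,0,0,0,0,85],[0,0,0,0,0,0,85],[0,0,0,0,0,0,85],[0,0,0,0,0,0,85]]]'
python3 - <<'E'
from h import *
s=sense();w=T('wrist',s);im=capture('wrist');cv2.imwrite('pics/w2.png',im);ia=capture('scene');cv2.imwrite('pics/s2.png',ia)
c=ia[150:235,320:440];im2=np.hstack([im,cv2.resize(c,(271,192),interpolation=cv2.INTER_CUBIC).repeat(1,0) if 0 else np.vstack([cv2.resize(c,(271,192)),np.zeros((192,271,3),np.uint8)])]);cv2.imwrite('pics/v2.png',im2)
print(s['eef_pos'],proj(w,[361,-265,35]))
E
```

```text
time_s: 6.7
eef_pos: [439.8, 49.6, 153.7]
ee_rot: [0.0, 0.707, 0.707, 0.0]
force: [0.5, -0.3, 0.1]
grip_width: 0.994
grip_force: 0.0
time_s: 7.5
eef_pos: [389.7, -150.5, 153.5]
ee_rot: [0.001, 0.707, 0.707, 0.0]
force: [-0.3, 0.3, 0.3]
grip_width: 0.993
grip_force: 0.0
time_s: 8.3
eef_pos: [360.3, -223.9, 152.9]
ee_rot: [0.0, 0.707, 0.707, 0.0]
force: [0.2, 0.6, -1.4]
grip_width: 0.993
grip_force: 0.0
[ 360.28272489 -223.88635858  152.87787223] [256.35468537 230.37398417]
```

View pics/v2.png

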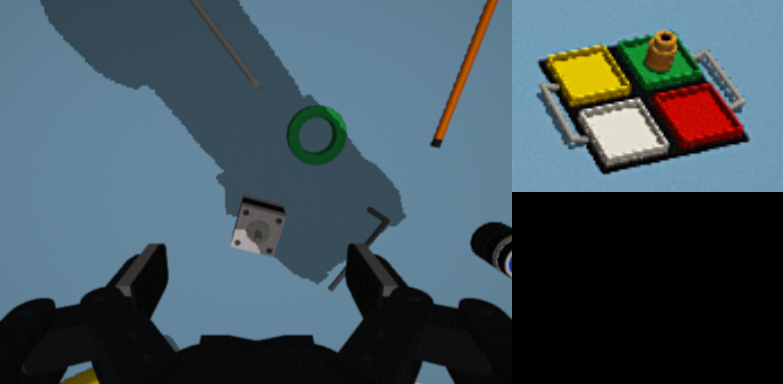

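The bushing stands in the green pocket. The motor's top plate is at wrist pixel (258,228), slightly turned, with the hex key safely right of it at (332–388, 208–290).

```bash
python3 - <<'E'
from h import *
s=sense();w=T('wrist',s);im=cv2.imread('pics/w2.png')
hs=cv2.cvtColor(im,cv2.COLOR_BGR2HSV);k=((hs[...,1]<50)&(hs[...,2]>70)).astype(np.uint8)*255
k=cv2.morphologyEx(k,cv2.MORPH_CLOSE,np.ones((9,9)));k[:180]=0;k[275:]=0;k[:,:215]=0;k[:,300:]=0
c=max(cv2.findContours(k,0,2)[0],key=cv2.contourArea);r=cv2.minAreaRect(c);print(r)
P=np.array([plane(w,p,36)[:2] for p in cv2.boxPoints(r)]);print(P.round(1),P.mean(0))
e=P-np.roll(P,1,0);print(np.linalg.norm(e,axis=1),np.degrees(np.arctan2(e[:,1],e[:,0])))
a=T('scene');print(tri((w,r[0]),(a,(186,150))))
E
```

```text
((257.8235778808594, 230.20590209960938), (47.29444885253906, 44.626548767089844), 14.03624439239502)
[[ 335.8 -280.6]
 [ 346.5 -238. ]
 [ 387.9 -249. ]
 [ 378.9 -292.5]] [ 362.27283025 -265.0493938 ]
[44.7612653  43.93430496 42.85230766 44.51429973] [ 164.57840639   75.85576613  -14.75717131 -101.69757103]
(array([ 362.36847434, -265.63045951,   32.46173557]), np.float64(0.4144110935529112))
```

```bash
python3 -m crank '[[[-0.83,0.04,0,0,0,0,85],[-0.82,0.04,0,0,0,0,85],[0,0,0.6,0,0,0.9,85],[0,0,0.6,0,0,0.85,85],[0,0,0.9,0,0,0,85],[0,0,0.9,0,0,0,85],[0,0,0,0,0,0,85],[0,0,0,0,0,0,85]]]'
```

```text
time_s: 9.2
eef_pos: [362.2, -265.7, 78.3]
ee_rot: [-0.0, 0.788, 0.616, 0.0]
force: [0.4, -0.6, -1.1]
grip_width: 0.996
grip_force: 0.0
```

```bash
python3 -m crank '[[[0,0,0.9,0,0,0,85],[0,0,0.9,0,0,0,85],[0,0,0.95,0,0,0,85],[0,0,0,0,0,0,85],[0,0,0,0,0,0,36],[0,0,0,0,0,0,36],[0,0,0,0,0,0,36],[0,0,0,0,0,0,36]]]' 40; python3 -m crank '[[[0,0,0,0,0,0,36],[0,0,0,0,0,0,36],[0,0,-0.2,0,0,0,36],[0,0,-0.8,0,0,0,36],[0,0,-0.9,0,0,0,36],[0,0,-0.9,0,0,0,36],[0,0,-0.9,0,0,0,36],[0,0,0,0,0,0,36]]]'
```

```text
time_s: 10.0
eef_pos: [362.5, -266.2, 10.3]
ee_rot: [0.001, 0.788, 0.616, -0.0]
force: [-1.5, 0.8, 8.4]
grip_width: 0.485
grip_force: 40.7
time_s: 10.8
eef_pos: [363.0, -266.7, 104.2]
ee_rot: [0.003, 0.788, 0.616, 0.0]
force: [-0.5, 0.3, -3.5]
grip_width: 0.482
grip_force: 41.4
```

```bash
python3 -m crank '[[[0,0,0,0,0,-0.9,36],[0,0,0,0,0,-0.85,36],[0.98,0.36,0,0,0,0,36],[0.98,0.36,0,0,0,0,36],[0.98,0.36,0,0,0,0,36],[0.98,0.36,0,0,0,0,36],[0.98,0.36,0,0,0,0,36],[0.98,0.36,0,0,0,0,36]]]'; python3 -m crank '[[[0.98,0.36,0,0,0,0,36],[0.98,0.36,0,0,0,0,36],[0.98,0.36,0,0,0,0,36],[0.98,0.36,0,0,0,0,36],[0.98,0.36,0,0,0,0,36],[0.98,0.36,0,0,0,0,36],[0.98,0.36,0,0,0,0,36],[0.98,0.36,0,0,0,0,36]]]'; python3 -m crank '[[[0.98,0.36,0,0,0,0,36],[0.98,0.36,0,0,0,0,36],[0.98,0.36,0,0,0,0,36],[0.98,0.36,0,0,0,0,36],[0.98,0.36,0,0,0,0,36],[0.98,0.36,0,0,0,0,36],[0.98,0.36,0,0,0,0,36],[0.98,0.36,0,0,0,0,36]]]'; python3 -m crank '[[[0.98,0.4,0,0,0,0,36],[0.98,0.4,0,0,0,0,36],[0,0,0,0,0,-0.7,36],[0,0,0,0,0,-0.7,36],[0,0,0,0,0,0,36],[0,0,0,0,0,0,36],[0,0,0,0,0,0,36],[0,0,0,0,0,0,36]]]'
```

```text
time_s: 11.6
eef_pos: [415.8, -117.4, 100.7]
ee_rot: [-0.001, 0.707, 0.707, -0.0]
force: [-0.2, -0.3, -2.4]
grip_width: 0.486
grip_force: 41.3
time_s: 12.4
eef_pos: [487.8, 78.4, 100.5]
ee_rot: [-0.001, 0.707, 0.707, -0.001]
force: [1.1, -0.1, -3.6]
grip_width: 0.486
grip_force: 41.3
time_s: 13.2
eef_pos: [559.8, 274.2, 100.1]
ee_rot: [-0.0, 0.707, 0.707, -0.001]
force: [-0.1, 0.0, -1.9]
grip_width: 0.487
grip_force: 41.3
time_s: 14.0
eef_pos: [580.0, 322.2, 101.4]
ee_rot: [-0.0, 0.635, 0.772, -0.0]
force: [0.1, 0.6, -1.9]
grip_width: 0.483
grip_force: 41.6
```

```bash
python3 -m crank '[[[0,0,0.9,0,0,0,36],[0,0,0.9,0,0,0,36],[0,0,0.9,0,0,0,36],[0,0,0.4,0,0,0,36],[0,0,0.22,0,0,0,36],[0,0,0,0,0,0,36],[0,0,0,0,0,0,36],[0,0,0,0,0,0,50]]]'; python3 -m crank '[[[0,0,0,0,0,0,52],[0,0,0,0,0,0,52],[0,0,-0.3,0,0,0,55],[0,0,-0.8,0,0,0,85],[0,0,-0.9,0,0,0,85],[0,0,-0.9,0,0,0,85],[0,0,-1,0,0,0,85],[0,0,-0.9,0,0,0.7,85]]]'
```

```text
time_s: 14.8
eef_pos: [580.7, 322.6, 19.9]
ee_rot: [0.001, 0.635, 0.773, 0.001]
force: [-0.0, -0.4, 0.3]
grip_width: 0.583
grip_force: 0.0
time_s: 15.6
eef_pos: [580.2, 322.4, 140.6]
ee_rot: [0.0, 0.672, 0.74, 0.001]
force: [0.6, 0.2, -0.4]
grip_width: 0.997
grip_force: 0.0
```

```bash
python3 -m crank '[[[0,0,0,0,0,0.7,85],[-0.98,0.04,0,0,0,0,85],[-0.98,0.04,0,0,0,0,85],[-0.98,0.04,0,0,0,0,85],[-0.98,0.04,0,0,0,0,85],[-0.98,0.04,0,0,0,0,85],[-0.98,0.04,0,0,0,0,85],[-0.98,0.04,0,0,0,0,85]]]'; python3 -m crank '[[[-0.98,0.04,0,0,0,0,85],[-0.98,0.04,0,0,0,0,85],[-0.98,0.04,0,0,0,0,85],[-0.98,0.04,0,0,0,0,85],[-0.98,0.04,0,0,0,0,85],[-0.98,0.04,0,0,0,0,85],[-0.98,0.04,0,0,0,0,85],[-0.98,0.04,0,0,0,0,85]]]'; python3 -m crank '[[[-0.98,0.04,0,0,0,0,85],[-0.98,0.04,0,0,0,0,85],[-0.98,0.04,0,0,0,0,85],[-0.98,0.04,0,0,0,0,85],[-0.98,0.04,0,0,0,0,85],[-0.98,0.04,0,0,0,0,85],[-0.98,0.04,0,0,0,0,85],[0,0.04,0,0,0,0,85]]]'
python3 - <<'E'
from h import *
s=sense();w=T('wrist',s);im=capture('wrist');cv2.imwrite('pics/w3.png',im);ia=capture('scene');cv2.imwrite('pics/s3.png',ia)
print(s['eef_pos'],proj(w,[608,-289,46]))
for x in blobs(im,(112,150,60),(132,255,255),60)[0]: print(x,plane(w,x[0],46),tri((w,x[0]),(T('scene'),(172.3,210)),(T('side'),(352.5,220.2))))
c=cv2.resize(ia[150:235,320:440],(271,192))
cv2.imwrite('pics/v3.png',np.hstack([im,np.vstack([c,np.zeros_like(c)])]))
E
```

```text
time_s: 16.4
eef_pos: [587.1, 149.8, 139.4]
ee_rot: [0.0, 0.707, 0.707, 0.0]
force: [0.5, -0.3, -0.6]
grip_width: 0.994
grip_force: 0.0
time_s: 17.2
eef_pos: [595.1, -46.2, 139.4]
ee_rot: [0.0, 0.707, 0.707, 0.0]
force: [-0.3, -0.2, 0.4]
grip_width: 0.994
grip_force: 0.0
time_s: 18.0
eef_pos: [602.8, -219.5, 139.1]
ee_rot: [0.001, 0.708, 0.706, -0.0]
force: [-0.9, 0.1, 0.6]
grip_width: 0.999
grip_force: 0.0
[ 602.83212762 -219.46031535  139.09623931] [261.66906989 271.65729918]
([261.8, 272.9], [244, 257, 37, 33, 932]) [ 608.11661499 -290.22508742   46.        ] (array([ 607.98112443, -289.47965828,   46.16564167]), np.float64(0.5675074208919804))
```

View pics/v3.png

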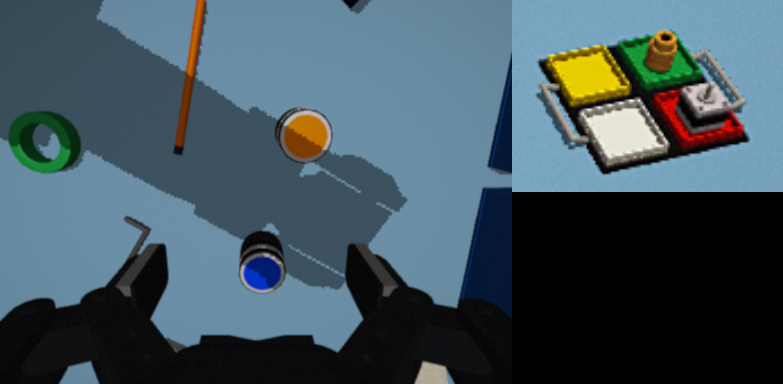

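Motor sits in the red pocket, bushing in green. The lens at (262,273) has the blue glass, the one at (304,135) amber; the blue one is at (608,-290), top 46 mm.

```bash
python3 -m crank '[[[-0.94,0.07,0,0,0,0,85],[-0.94,0.07,0,0,0,0,85],[-0.92,0.07,0,0,0,0,85],[0,0,0.8,0,0,0,85],[0,0,0.9,0,0,0,85],[0,0,0.9,0,0,0,85],[0,0,0,0,0,0,85],[0,0,0,0,0,0,85]]]'; python3 -m crank '[[[0,0,0.8,0,0,0,85],[0,0,0.8,0,0,0,85],[0,0,0.8,0,0,0,85],[0,0,0,0,0,0,85],[0,0,0,0,0,0,36],[0,0,0,0,0,0,36],[0,0,0,0,0,0,36],[0,0,0,0,0,0,36]]]' 40; python3 -m crank '[[[0,0,0,0,0,0,36],[0,0,0,0,0,0,36],[0,0,-0.2,0,0,0,36],[0,0,-0.8,0,0,0,36],[0,0,-0.9,0,0,0,36],[0,0,-0.9,0,0,0,36],[0,0,-0.9,0,0,0,36],[0,0,-0.2,0,0,0,36]]]'
```

```text
time_s: 18.9
eef_pos: [608.7, -285.9, 74.5]
ee_rot: [0.0, 0.707, 0.707, 0.0]
force: [0.4, -0.8, 0.4]
grip_width: 0.993
grip_force: 0.0
time_s: 19.7
eef_pos: [609.0, -287.1, 15.3]
ee_rot: [0.001, 0.707, 0.707, 0.0]
force: [-0.9, 0.4, 6.5]
grip_width: 0.485
grip_force: 40.5
time_s: 20.5
eef_pos: [609.2, -287.2, 114.1]
ee_rot: [0.002, 0.707, 0.707, 0.0]
force: [0.9, -0.4, -1.1]
grip_width: 0.484
grip_force: 40.7
```

```bash
python3 -m crank '[[[0.975,-0.02,0,0,0,0,36],[0.975,-0.02,0,0,0,0,36],[0.975,-0.02,0,0,0,0,36],[0.975,-0.02,0,0,0,0,36],[0.975,-0.02,0,0,0,0,36],[0.975,-0.02,0,0,0,0,36],[0.975,-0.02,0,0,0,0,36],[0.975,-0.02,0,0,0,0,36]]]'; python3 -m crank '[[[0.975,-0.02,0,0,0,0,36],[0.975,-0.02,0,0,0,0,36],[0.975,-0.02,0,0,0,0,36],[0.975,-0.02,0,0,0,0,36],[0.975,-0.02,0,0,0,0,36],[0.975,-0.02,0,0,0,0,36],[0.975,-0.02,0,0,0,0,36],[0.975,-0.02,0,0,0,0,36]]]';  python3 -m crank '[[[0.975,-0.02,0,0,0,0,36],[0.975,-0.02,0,0,0,0,36],[0.975,-0.02,0,0,0,0,36],[0.975,-0.02,0,0,0,0,36],[0.975,-0.02,0,0,0,0,36],[0,0,0,0,0,-0.7,36],[0,0,0,0,0,-0.7,36],[0,0,0,0,0,0,36]]]'
```

```text
time_s: 21.3
eef_pos: [603.8, -90.6, 110.1]
ee_rot: [-0.001, 0.707, 0.707, -0.0]
force: [0.8, -0.1, -1.7]
grip_width: 0.481
grip_force: 40.7
time_s: 22.1
eef_pos: [599.8, 104.3, 110.2]
ee_rot: [-0.001, 0.707, 0.707, -0.0]
force: [0.4, 0.3, -1.6]
grip_width: 0.479
grip_force: 40.7
time_s: 22.9
eef_pos: [597.4, 225.3, 110.1]
ee_rot: [-0.0, 0.634, 0.773, -0.001]
force: [-0.6, -0.5, -0.9]
grip_width: 0.477
grip_force: 40.7
```

```bash
python3 -m crank '[[[0,0.12,0.9,0,0,0,36],[0,0,0.9,0,0,0,36],[0,0,0.9,0,0,0,36],[0,0,0.5,0,0,0,36],[0,0,0.26,0,0,0,36],[0,0,0,0,0,0,36],[0,0,0,0,0,0,36],[0,0,0,0,0,0,50]]]'; python3 -m crank '[[[0,0,0,0,0,0,52],[0,0,0,0,0,0,52],[0,0,-0.3,0,0,0,55],[0,0,-0.8,0,0,0,85],[0,0,-0.9,0,0,0,85],[0,0,-0.9,0,0,0,85],[0,0,-1,0,0,0.7,85],[0,0,-0.6,0,0,0.7,85]]]'
```

```text
time_s: 23.7
eef_pos: [601.4, 225.9, 25.8]
ee_rot: [0.001, 0.635, 0.773, 0.001]
force: [0.1, 0.5, -0.9]
grip_width: 0.586
grip_force: 0.0
time_s: 24.5
eef_pos: [601.3, 225.9, 139.9]
ee_rot: [0.001, 0.708, 0.706, 0.001]
force: [0.2, -0.0, 0.1]
grip_width: 0.992
grip_force: 0.0
```

```bash
python3 -m crank '[[[-1,-0.16,-0.05,0,0,0,85],[-1,-0.16,-0.05,0,0,0,85],[-1,-0.16,-0.05,0,0,0,85],[-1,-0.16,-0.05,0,0,0,85],[-1,-0.16,-0.05,0,0,0,85],[-1,-0.16,-0.05,0,0,0,85],[-1,-0.16,-0.05,0,0,0,85],[-1,-0.16,-0.05,0,0,0,85]]]'; python3 -m crank '[[[-1,-0.16,0,0,0,0,85],[-1,-0.16,0,0,0,0,85],[-1,-0.16,0,0,0,0,85],[-1,-0.16,0,0,0,0,85],[-1,-0.16,0,0,0,0,85],[-1,-0.16,0,0,0,0,85],[-1,-0.16,0,0,0,0,85],[-1,-0.16,0,0,0,0,85]]]';  python3 -m crank '[[[-1,-0.16,0,0,0,0,85],[-1,-0.16,0,0,0,0,85],[-1,-0.16,0,0,0,0,85],[-1,-0.16,0,0,0,0,85],[-1,-0.16,0,0,0,0,85],[-1,-0.16,0,0,0,0,85],[-1,-0.16,0,0,0,0,85],[0,0,0,0,0,0,85]]]'
python3 - <<'E'
from h import *
s=sense();w=T('wrist',s);im=capture('wrist');cv2.imwrite('pics/w4.png',im);ia=capture('scene');cv2.imwrite('pics/s4.png',ia)
print(s['eef_pos'],proj(w,[502,-434,38]))
c=cv2.resize(ia[150:235,320:440],(271,192))
cv2.imwrite('pics/v4.png',np.hstack([im,np.vstack([c,cv2.resize(ia[170:205,100:150],(271,192))])]))
E
```

```text
time_s: 25.3
eef_pos: [568.6, 24.8, 147.9]
ee_rot: [0.0, 0.707, 0.707, 0.0]
force: [-0.6, -0.2, -0.1]
grip_width: 0.993
grip_force: 0.0
time_s: 26.1
eef_pos: [536.6, -175.2, 147.9]
ee_rot: [0.0, 0.707, 0.707, 0.0]
force: [0.4, 0.3, 0.5]
grip_width: 0.995
grip_force: 0.0
time_s: 26.9
eef_pos: [508.0, -351.9, 147.5]
ee_rot: [0.001, 0.708, 0.706, -0.0]
force: [0.3, 0.6, -0.2]
grip_width: 0.994
grip_force: 0.0
[ 507.96943835 -351.90856166  147.51498782] [249.46590175 274.27510565]
```

View pics/v4.png

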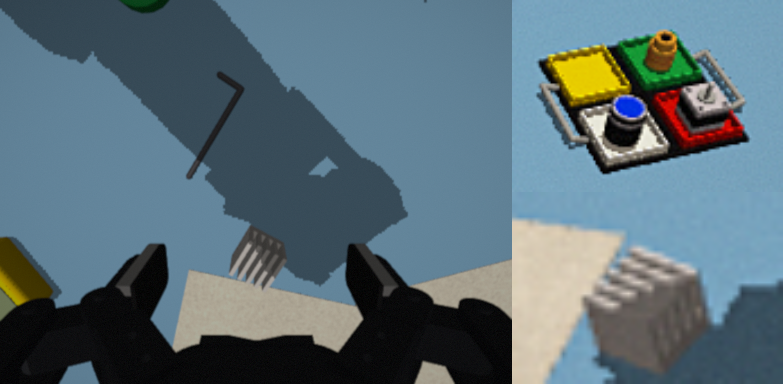

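The lens stands in the white pocket. The silver sink is at wrist pixel (257,257), with fins slanting down-left. Enlarging it for yaw.

```bash
python3 - <<'E'
from h import *
im=cv2.imread('pics/w4.png');cv2.imwrite('pics/c4.png',cv2.resize(im[215:305,215:305],(600,600),interpolation=cv2.INTER_CUBIC))
hs=cv2.cvtColor(im,cv2.COLOR_BGR2HSV)
print(hs[275,300],hs[250,200],hs[262,250:266].tolist())
E
```

```text
[101  94  87] [102  90 158] [[16, 17, 165], [12, 17, 150], [17, 16, 115], [15, 12, 82], [15, 14, 72], [15, 14, 71], [15, 14, 72], [18, 14, 88], [15, 20, 128], [15, 16, 160], [15, 16, 155], [15, 18, 115], [17, 19, 93], [18, 15, 83], [23, 14, 71], [18, 21, 60]]
```

View pics/c4.png

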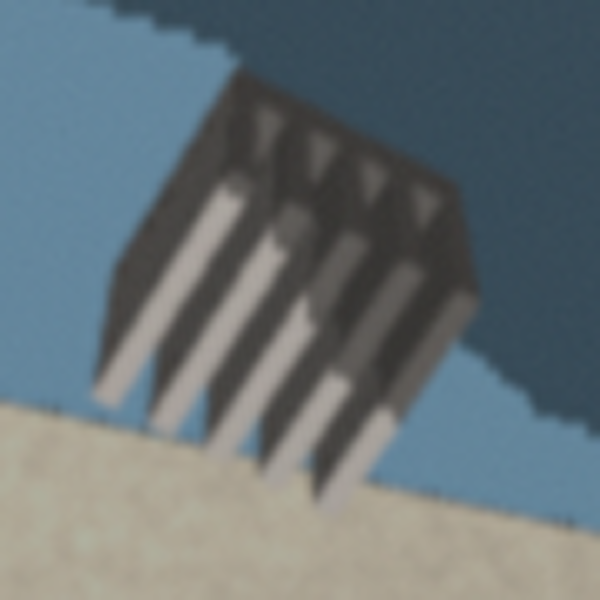

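```bash
python3 - <<'E'
from h import *
w=T('wrist',sense());q=np.array([(232,180),(468,290),(328,508),(105,398)])/6.667+215
P=np.array([plane(w,p,38)[:2] for p in q]);print(P.round(1),P.mean(0))
e=np.roll(P,-1,0)-P;print(np.linalg.norm(e,axis=1),np.degrees(np.arctan2(e[:,1],e[:,0])))
print(tri((w,q.mean(0)),(T('scene'),(124.5,187))))
E
```

```text
[[ 503.4 -398. ]
 [ 535.9 -414.7]
 [ 516.7 -449.3]
 [ 485.3 -431.5]] [ 510.33013439 -423.35974652]
[36.48558481 39.5224685  36.11312762 37.9989968 ] [ -27.12948974 -118.91534725  150.46888187   61.62268387]
(array([ 510.41777388, -422.81679445,   37.69347988]), np.float64(0.31762276550014457))
```

```bash
python3 -m crank '[[[-0.96,0.03,0,0,0,0,85],[-0.95,0.03,0,0,0,0,85],[-0.95,0.03,0,0,0,0,85],[0,0,0.7,0,0,0.9,85],[0,0,0.7,0,0,0.9,85],[0,0,0.7,0,0,0.9,85],[0,0,0.7,0,0,0.84,85],[0,0,0,0,0,0,85]]]'
```

```text
time_s: 27.8
eef_pos: [510.7, -418.8, 75.0]
ee_rot: [-0.002, 0.859, 0.513, -0.0]
force: [0.3, 0.1, -0.0]
grip_width: 0.992
grip_force: 0.0
```

```bash
python3 -m crank '[[[-0.16,0.08,0.88,0,0,0,85],[0,0,0.88,0,0,0,85],[0,0,0.88,0,0,0,85],[0,0,0,0,0,0,85],[0,0,0,0,0,0,34],[0,0,0,0,0,0,34],[0,0,0,0,0,0,34],[0,0,0,0,0,0,34]]]' 40; python3 -m crank '[[[0,0,0,0,0,0,34],[0,0,0,0,0,0,34],[0,0,-0.2,0,0,0,34],[0,0,-0.8,0,0,0,34],[0,0,-0.9,0,0,0,34],[0,0,-0.9,0,0,0,34],[0,0,-1,0,0,-0.9,34],[0,0,-0.2,0,0,-0.9,34]]]';python3 -m crank '[[[0,0,0,0,0,-0.9,34],[0,0,0,0,0,-0.84,34],[1,0,0,0,0,0,34],[1,0,0,0,0,0,34],[1,0,0,0,0,0,34],[1,0,0,0,0,0,34],[1,0,0,0,0,0,34],[1,0,0,0,0,0,34]]]'
```

```text
time_s: 28.6
eef_pos: [511.4, -425.6, 12.6]
ee_rot: [0.001, 0.858, 0.513, 0.0]
force: [-0.3, 1.2, 6.7]
grip_width: 0.458
grip_force: 41.9
time_s: 29.4
eef_pos: [511.6, -426.0, 114.7]
ee_rot: [0.003, 0.786, 0.618, 0.0]
force: [0.7, -0.4, -1.2]
grip_width: 0.463
grip_force: 40.9
time_s: 30.2
eef_pos: [510.7, -274.1, 111.3]
ee_rot: [0.0, 0.707, 0.707, 0.0]
force: [1.1, -0.3, -0.2]
grip_width: 0.463
grip_force: 40.9
```

```bash
python3 -m crank '[[[0.96,-0.01,0,0,0,0,34],[0.96,-0.01,0,0,0,0,34],[0.96,-0.01,0,0,0,0,34],[0.96,-0.01,0,0,0,0,34],[0.96,-0.01,0,0,0,0,34],[0.96,-0.01,0,0,0,0,34],[0.96,-0.01,0,0,0,0,34],[0.96,-0.01,0,0,0,0,34]]]'; python3 -m crank '[[[0.96,-0.01,0,0,0,0,34],[0.96,-0.01,0,0,0,0,34],[0.96,-0.01,0,0,0,0,34],[0.96,-0.01,0,0,0,0,34],[0.96,-0.01,0,0,0,0,34],[0.96,-0.01,0,0,0,0,34],[0.96,-0.01,0,0,0,0,34],[0.96,-0.01,0,0,0,0,34]]]'; python3 -m crank '[[[0.96,-0.01,0,0,0,0,34],[0.96,-0.01,0,0,0,0,34],[0.96,-0.01,0,0,0,0,34],[0.96,-0.01,0,0,0,0,34],[0,0,0,0,0,-0.7,34],[0,0,0,0,0,-0.7,34],[0,0,0,0,0,0,34],[0,0,0,0,0,0,34]]]'
```

```text
time_s: 31.0
eef_pos: [508.7, -82.2, 111.4]
ee_rot: [0.0, 0.707, 0.707, 0.0]
force: [-0.5, -0.5, -0.3]
grip_width: 0.459
grip_force: 40.9
time_s: 31.8
eef_pos: [506.7, 109.8, 111.4]
ee_rot: [0.0, 0.707, 0.707, 0.0]
force: [-1.0, -0.8, -0.8]
grip_width: 0.459
grip_force: 40.9
time_s: 32.6
eef_pos: [505.8, 204.7, 111.2]
ee_rot: [0.0, 0.636, 0.772, 0.0]
force: [-0.7, 0.4, -0.3]
grip_width: 0.46
grip_force: 40.9
```

```bash
python3 -m crank '[[[0,-0.04,0.9,0,0,0,34],[0,0,0.9,0,0,0,34],[0,0,0.9,0,0,0,34],[0,0,0.6,0,0,0,34],[0,0,0.32,0,0,0,34],[0,0,0,0,0,0,34],[0,0,0,0,0,0,34],[0,0,0,0,0,0,48]]]'; python3 -m crank '[[[0,0,0,0,0,0,50],[0,0,0,0,0,0,50],[0,0,-0.3,0,0,0,52],[0,0,-0.8,0,0,0,70],[0,0,-0.9,0,0,0,70],[0,0,-0.9,0,0,0,70],[0,0,-1,0,0,0,70],[0,0,-0.6,0,0,0,70]]]'; python3 -m crank '[[[-1,0,-0.8,0,0,0,70],[-1,0,-0.8,0,0,0,70],[-1,0,-0.8,0,0,0,70],[-1,0,-0.5,0,0,0,70],[-1,0,0,0,0,0,70],[-1,0,0,0,0,0,70],[0,0,0,0,0,0,70],[0,0,0,0,0,0,70]]]'
python3 - <<'E'
from h import *
a=capture('scene');b=capture('side');w=capture('wrist');cv2.imwrite('pics/w5.png',w)
cv2.imwrite('pics/v5.png',np.vstack([np.hstack([cv2.resize(a[150:235,320:440],(400,283),interpolation=cv2.INTER_CUBIC),cv2.resize(b[120:190,120:230],(400,283),interpolation=cv2.INTER_CUBIC)]),np.hstack([cv2.resize(a[140:280,100:320],(400,283)),cv2.resize(w,(400,283))])]))
E
```

```text
time_s: 33.4
eef_pos: [505.3, 204.6, 21.1]
ee_rot: [0.0, 0.635, 0.773, 0.0]
force: [0.3, 0.9, 0.1]
grip_width: 0.561
grip_force: 0.0
time_s: 34.2
eef_pos: [505.4, 204.7, 135.6]
ee_rot: [0.001, 0.635, 0.773, 0.001]
force: [1.0, 0.1, -1.0]
grip_width: 0.818
grip_force: 0.0
time_s: 35.0
eef_pos: [533.9, 57.5, 205.9]
ee_rot: [-0.0, 0.635, 0.772, 0.0]
force: [-0.7, 0.0, -0.5]
grip_width: 0.82
grip_force: 0.0
```

View pics/v5.png

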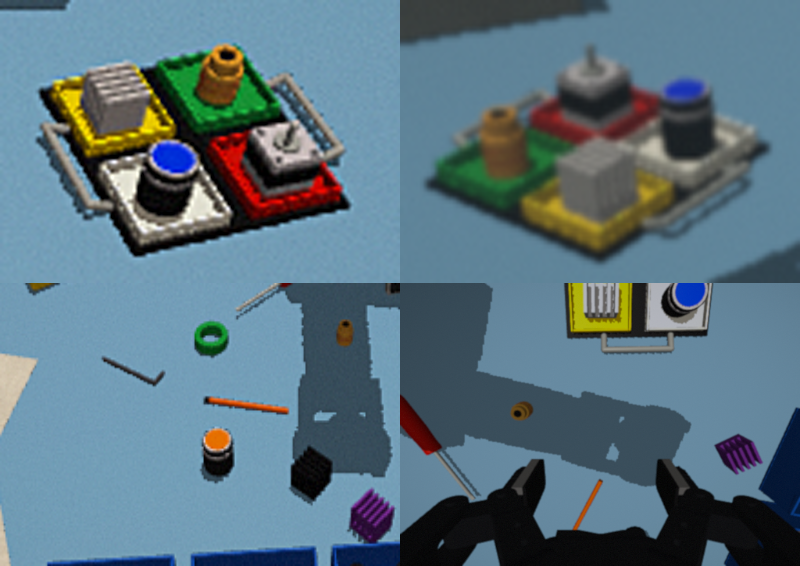

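All four parts stand flat and centred in their pockets: silver sink in yellow, bushing in green, motor in red, blue lens in white. The amber lens, black sink and purple sink are untouched.

```bash
python3 -c "
from rig import *
print(finish_job())"
```

```text
the job is handed in; nothing more can be done
None
```

Job handed in at about 35 s of the 112 s limit, no verdict returned: the final pictures show all four parts upright in their own pockets, with the amber lens and black heat sink left where they stood.

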